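Fetch the stopper from behind the reagent bottle

ROBOT

A 7-joint arm with a two-finger parallel gripper is mounted at the origin on a cart in front of the work surface, level with it; the furniture and walls round the work are solid. World frame = base frame: x ahead of the robot, y to its left, z up, the work surface at z = 0. Lengths are in m, angles in rad, forces in N, time in s.
With the tool pointing down it reaches from about 0.4 to 0.85 m from the base axis. Payload 10.4 kg.
Tool frame: the origin (TCP) lies midway between the tips of the shut fingers; the grasp point (between the pads) lies 19 mm behind it; z points along the fingers, y is the line along which they close (so a half turn about z gives the same grasp; the last joint's range is limited). The gripper opens to 85 mm and grips with 20 to 120 N. Pads are 22 mm wide; open, the fingers measure 114 mm over their backs; the gripper's body (76 mm by 85 mm) begins 54 mm behind the grasp point. The pads swing forward as they close: fully open they stand 13 mm farther back than shut.
Start: joints at [1.108, 0.332, -0.065, 1.46, 0.022, 1.35, -0.088], TCP at [0.266, -0.566, 0.231] pointing down, gripper open.
Joint ranges: [-2.6, 2.6], [-0.5, 2.12], [-1.47, 1.34], [0.16, 2.42], [-1.27, 4.41], [0.06, 2.06], [-2.6, 2.6]. Speed limits (rad/s): [2.22, 2.22, 2.79, 2.79, 3.14, 3.14, 3.14].

INTERFACE

Orientations are given as a unit quaternion [x, y, z, w].
In Python, from workcell import get_obs, camera, camera_params, hand_in gives the robot as it stands.
- The arm moves only by the tool carry_out, never from a script. Its argument "commands" is a list that holds one entry, the list of rows, each a list of 6 numbers: the shift along the tool's x, y, z in units of 40 mm (1.0 is 40 mm), then the turn, a rotation vector about the tool's x, y, z in units of 6 degrees (1.0 is 6 degrees). In form: [[[x, y, z, ax, ay, az], ...]]. A call has 1 to 20 rows; each row shifts and turns the commanded pose from where the row before left it, along the tool's axes as they then stand; what a row does not reach is not made up. A row lasts 1/12 s, in which the tool goes at most 41.7 mm and 7.16 degrees, less where a joint would pass 70% of its speed; a pose out of reach is approached as far as the arm can. A call is refused whole if a number of a shift passes 1 or a number of a turn 1, either way. A call with a gripper value outside its range is refused whole. "hand" is the closure, from -1 (fully open) to 1 (shut), set as the call begins (left out, the last holds). The fingers move at their own pace and stop on an object; "force" is the grip in N (left out, the last holds). Time passes only in rows, so rows that do not move let the fingers close. It gives the time, the measured TCP pose, the force, the opening and the grip force at its end, in the units of the state.
- get_obs(): the state, without advancing time (a new reading comes with each control period).
- camera(name): name is "scene" or "side" or "wrist"; returns the picture (480x640x3 uint8, red, green, blue); there is no depth.
- camera_params(name): a dict with "mtx" (3x3 intrinsics, pixels), "R" (3x3) and "t" (3): a world point X has camera coordinates R X + t. Camera axes: x right, y down, z forward; pixel columns grow to the right and rows downward; lengths in m; the calibration is good to about 2 mm. A picture is of the moment at which its call begins: read the wrist's pose just before it. camera_params takes no time and is no camera call; for the wrist camera it gives the pose at the moment of the call.
- hand_in(): hands the job in; it is judged then, once.
The state is a dict: "clock": time; "joint_pos": joint angles; "joint_velocities": joint speeds; "tau": joint torques, N m; "position": TCP position; "ee_rot": TCP orientation; "ft_force": force on the tool from outside, world axes, zero at the start; "torque": the same for the moment, N m; "grip_width": opening from 0.0 (shut) to 1.0 (fully open); "grasp_force": force on a finger pad.
Only numpy, scipy, OpenCV 4.12 (cv2) and the standard library are available. Lean on these libraries where they do the work, as an engineer would, in place of code of your own. Each camera call takes 0.05 s, during which the arm holds its last target. There are 200 camera calls.

TASK

The red-brown rubber stopper is stored at the back of the grey organiser, blocked in by the blue-capped reagent bottle standing on the dark pad at its front. Move the bottle aside onto the bare worktop, stand the stopper upright (wide end up, as it is) in the white tray and let it go, then put the bottle back where it stood, upright on its pad. Keep the bottle upright all along and do not shift the tray.

Things in the scene. Friction and masses are not known exactly. Their poses are not given: they have to be found in the camera images.
- organiser: Grey open-topped organiser, fixed to the worktop, 144 (x) x 74 (y) x 35 mm. Origin: centre of its underside; x runs from its front to its back (roughly to the robot's left, yaw varies), z up. One lane, 66 mm wide and 136 mm long inside; floor 4 mm thick; side and back walls 4 mm thick and 35 mm high; front lip only 12 mm high.
- bottle_place (a point): Centre of the dark round pad (60 mm across, flush with the lane floor) that marks the bottle's place, on the lane floor, 4 mm above the worktop: organiser frame (-36, 0, 4) mm.
- lane_back (a point): Point on the lane floor where the stopper stands at the start, within 3 mm: organiser frame (+18, 0, 4) mm.
- bottle_center (a point): Centre, half-way up, of the reagent bottle with the blue cap that stands in the organiser: round, 56 mm across, 106 mm tall, about 0.13 kg (varies), z up. Starts upright on the pad, within 3 mm. Its straight body reaches about 65 mm above its foot, the shoulder and cap above are narrower.
- stopper_center (a point): Centre, half-way up, of the red-brown rubber stopper: 34 mm across, 26 mm tall, 0.04 kg (varies), z up, wide end up; straight-sided in contact. Starts upright in the lane 33 mm from the back wall, 16 mm from the side walls, 5 to 13 mm behind the bottle: once that is out, fingers fit in front of it and behind it, hardly beside it.
- tray: White open tray, loose (0.25 kg), 90 (x) x 130 (y) x 22 mm, walls and floor 3 mm thick, flat O-rings drawn on the floor. Origin: centre of its underside, on the worktop; x and y along its sides, z up; yaw varies. Tray and organiser lie side by side, either one on the left. The worktop around x = 0.46, y = -0.41 is always bare: room to set the bottle aside. A solid grey cord slants up to the left of the work.
Mind the look-alikes: they are no part of the job. Leave any yellow look-alike of the part that bears bottle_center alone.

How it is judged:
On the way, in this order (a step that is already met when the one before it is completed fails the run):
1. the bottle is out of the organiser's way, at least 60 mm from its pad, with the stopper still in its place (horizontal distance between stopper_center and lane_back below 0.03 m and horizontal distance between bottle_center and bottle_place above 0.06 m), for 0.2 s.
2. the stopper stands upright in the tray, let go (x of stopper_center in the frame of tray between -0.035 and 0.035 m and y of stopper_center in the frame of tray between -0.055 and 0.055 m and z of stopper_center in the frame of tray between 0.008 and 0.022 m and angle between stopper_center's own z axis and vertical below 0.2 rad and contact force between the fingers and stopper below 0.2 N), for 0.3 s.
At the end, for the whole second after the job is handed in: Stopper upright (within 0.2 rad, wide end up) on the tray floor, released and at rest; bottle upright (0.1 rad) within 15 mm of where it started, that is on its pad, released and at rest; tray within 30 mm of its start (all of step 2 and linear speed of each of stopper, bottle below 0.02 m/s and distance of bottle_center from where it was at the start of the episode below 0.015 m and angle between bottle_center's own z axis and vertical below 0.1 rad and contact force between the fingers and bottle below 0.2 N and distance of tray from where it was at the start of the episode below 0.03 m); the robot touches nothing.
It fails at once if the bottle is tipped by more than 0.6 rad (angle between bottle_center's own z axis and vertical above 0.6 rad).
It fails at once if the tray is shifted by more than 30 mm (distance of tray from where it was at the start of the episode above 0.03 m).
It also fails if it takes over 72 s, if anything falls off the work surface, if the arm or the gripper's body presses on something with over 40 N, if the wrist force passes 120 N, or if a joint passes its speed limit or range.

## Working session

There is one attempt and no reset: what is moved stays moved. The work goes in short steps, Python scripts to look and compute and a tool call to move; the robot and the scene stay as the last step left them, time stands still between calls to the robot, and variables do not carry over. Pictures are saved under pics/ and viewed, at most 10 in all, crops included, and the job is handed in when it is done.

Besides the shell and the picture viewer there is one more tool, called after ">>>" as name([rows], argument=value, ...), one row to a line, values as JSON. carry_out: Moves the arm, as the interface text tells. Its arguments: {"type":"object","properties":{"commands":{"type":"array"},"hand":{"type":"number"},"force":{"type":"number"}},"required":["commands"]}

```bash
mkdir -p pics; ls; python3 - <<'E'
from workcell import *
import cv2,numpy as np
o=get_obs();print({k:np.round(v,3).tolist() for k,v in o.items()})
a=camera("scene");b=camera("side")
cv2.imwrite("pics/scene0.png",a[:,:,::-1]);cv2.imwrite("pics/side0.png",b[:,:,::-1])
for n in("scene","side"):
  p=camera_params(n);print(n,np.round(-np.array(p["R"]).T@p["t"],3),np.round(p["mtx"],1).tolist())
E
```

```text
pics
{'clock': 0.0, 'joint_pos': [1.108, 0.333, -0.065, 1.461, 0.022, 1.35, -0.089], 'joint_velocities': [-0.001, -0.0, 0.0, -0.001, 0.001, 0.001, -0.0], 'tau': [-0.001, -62.544, 0.049, -39.16, 0.016, 0.01, -0.0], 'position': [0.266, -0.565, 0.231], 'ee_rot': [0.976, 0.218, -0.0, -0.001], 'ft_force': [0.202, 0.018, 0.523], 'torque': [0.032, -0.018, 0.026], 'grasp_force': 0.0, 'grip_width': 1.002}
scene [0.235 0.214 0.793] [[544.0, 0.0, 320.0], [0.0, 544.0, 239.2], [0.0, 0.0, 1.0]]
side [ 0.304 -1.006  0.499] [[452.1, 0.0, 327.7], [0.0, 452.1, 237.1], [0.0, 0.0, 1.0]]
```

View pics/scene0.png

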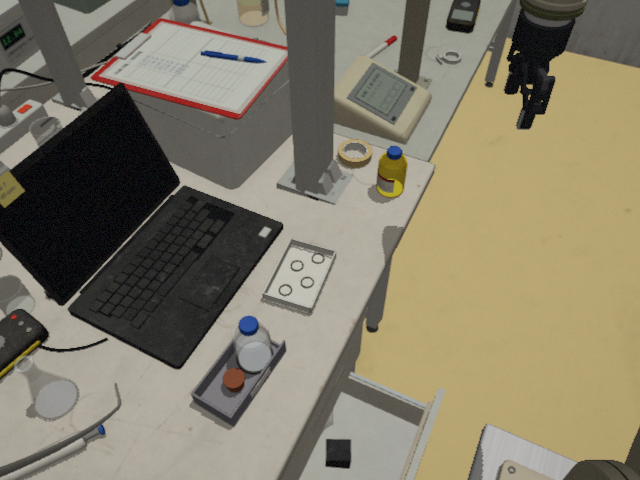

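View pics/side0.png

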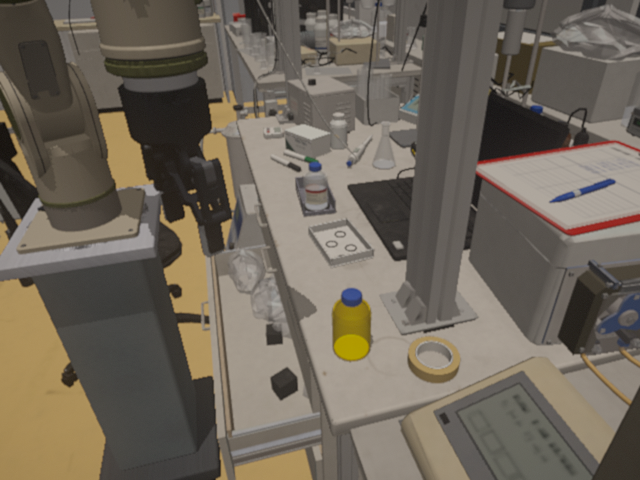

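The scene picture shows the grey organiser near (240,378), with the clear blue-capped bottle (cap at (249,326)) and the stopper at (233,379). The white tray is at (300,277). There are two bottle candidates: the clear one in the organiser (253,350) and a yellow one (392,172). The one in the organiser fits, and the yellow one is the look-alike. The side view shows the same things: bottle at (315,195), tray at (340,242), yellow bottle at (351,330) and a post at (440,200).

```bash
cat > h.py <<'E'
from workcell import *
import cv2,numpy as np
from scipy.spatial.transform import Rotation as Ro
def ray(n,uv,z,p=None):
    p=p or camera_params(n);R=np.array(p["R"]);c=-R.T@np.array(p["t"])
    d=R.T@np.linalg.inv(p["mtx"])@np.array([uv[0],uv[1],1.]);return c+d*(z-c[2])/d[2]
def proj(n,X,p=None):
    p=p or camera_params(n);v=np.array(p["mtx"])@(np.array(p["R"])@np.array(X)+np.array(p["t"]));return v[:2]/v[2]
def blobs(img,lo,hi,roi,amin=15):
    x0,y0,x1,y1=roi;h=cv2.cvtColor(img[y0:y1,x0:x1],cv2.COLOR_RGB2HSV)
    m=cv2.inRange(h,np.array(lo),np.array(hi));n,l,s,c=cv2.connectedComponentsWithStats(m)
    return sorted([(int(s[i,4]),(c[i]+[x0,y0]).round(1).tolist(),(s[i,:4]+[x0,y0,0,0]).tolist()) for i in range(1,n) if s[i,4]>=amin],reverse=True)
E
python3 - <<'E'
from h import *
a=cv2.imread("pics/scene0.png");b=cv2.imread("pics/side0.png")
c=cv2.resize(a[235:430,180:345],None,fx=3,fy=3,interpolation=cv2.INTER_CUBIC)
d=cv2.resize(b[155:270,285:380],None,fx=3,fy=3,interpolation=cv2.INTER_CUBIC)
o=np.zeros((585,495+285,3),np.uint8);o[:,:495]=c;o[:345,495:]=d;cv2.imwrite("pics/crop0.png",o)
A=a[:,:,::-1].copy();B=b[:,:,::-1].copy()
roi=(180,300,300,430)
cap=blobs(A,(105,120,60),(125,255,255),roi);st=blobs(A,(0,100,60),(14,255,255),roi)
capB=blobs(B,(105,120,60),(125,255,255),(290,150,340,220))
print(cap,st,capB)
print("cap scene z=.11",ray("scene",cap[0][1],.105),"side",ray("side",capB[0][1],.105),"st z=.025",ray("scene",st[0][1],.025))
E
```

```text
[(292, [248.1, 325.3], [239, 316, 19, 19])] [(361, [233.4, 377.9], [223, 368, 22, 21])] [(63, [314.5, 165.5], [310, 162, 10, 9])]
cap scene z=.11 [ 0.50741368 -0.10001277  0.105     ] side [ 0.51002318 -0.10138861  0.105     ] st z=.025 [ 0.51281588 -0.04851902  0.025     ]
```

View pics/crop0.png

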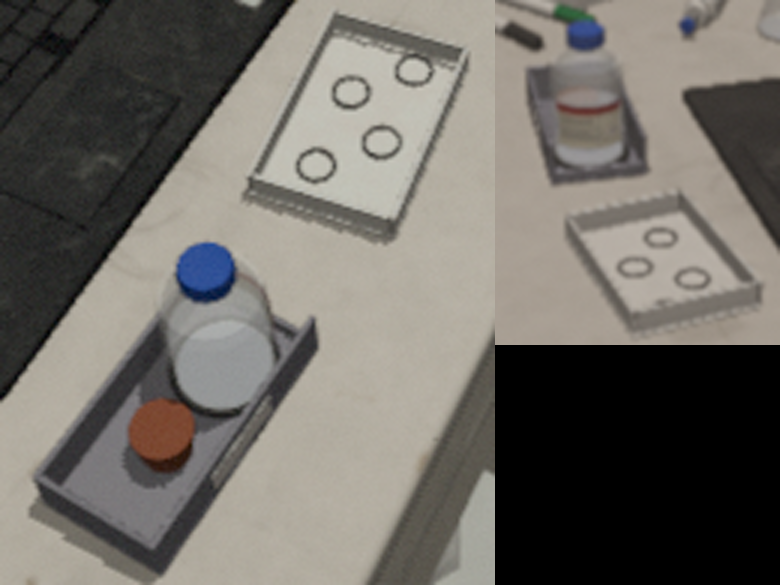

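The crop shows the clear blue-capped bottle at the front of the organiser, with the stopper (160,435 in the crop) behind it at the closed, high-walled end. The tray is empty, with corners at (337,16), (467,50), (395,228) and (250,182) in the crop. The yellow bottle isn't near any of this.

```bash
python3 - <<'E'
from h import *
f=lambda q:(q[0]/3+180-.33,q[1]/3+235-.33)
print("tray");T=np.array([ray("scene",f(q),.022) for q in[(337,16),(467,50),(395,228),(250,182)]]);print(T.round(4),T.mean(0).round(4))
for i in range(4):
  e=T[(i+1)%4]-T[i];print(np.linalg.norm(e).round(4),np.degrees(np.arctan2(e[1],e[0])).round(1))
print("org rim");O=np.array([ray("scene",f(q),.035) for q in[(40,480),(158,550),(315,320)]]);print(O.round(4))
for i in range(2):
  e=O[i+1]-O[i];print(np.linalg.norm(e).round(4),np.degrees(np.arctan2(e[1],e[0])).round(1))
# bottle base ring, approx crop centre (224,365)
print("stopper top",ray("scene",(233.4,374.5),.030), [ray("scene",(233,378),z).round(4) for z in(.03,.02)])
p=camera_params
a=cv2.imread("pics/scene0.png")[:,:,::-1].copy();b=cv2.imread("pics/side0.png")[:,:,::-1].copy()
# triangulate cap centre
def P(n): q=p(n);return np.array(q["mtx"])@np.c_[q["R"],q["t"]]
X=cv2.triangulatePoints(P("scene"),P("side"),np.array([[248.1],[325.3]]),np.array([[314.5],[165.5]]))[:,0];print("cap",X[:3]/X[3])
o=get_obs();print(Ro.from_quat(o["ee_rot"]).as_matrix().round(3))
print(proj("side",[.5,-.1,.0]),proj("scene",[.46,-.41,0]))
E
```

```text
tray
[[ 0.5587 -0.3267  0.022 ]
 [ 0.4762 -0.3369  0.022 ]
 [ 0.46   -0.207   0.022 ]
 [ 0.5471 -0.1988  0.022 ]] [ 0.5105 -0.2674  0.022 ]
0.0831 -173.0
0.131 97.1
0.0874 5.3
0.1284 -84.8
org rim
[[ 0.5487  0.0028  0.035 ]
 [ 0.4786  0.0077  0.035 ]
 [ 0.469  -0.1319  0.035 ]]
0.0703 176.0
0.1399 -93.9
stopper top [ 0.51388347 -0.05149704  0.03      ] [array([ 0.5115, -0.0464,  0.03  ]), array([ 0.5151, -0.0498,  0.02  ])]
cap [ 0.50883558 -0.10062716  0.10414511]
[[ 0.905  0.426 -0.001]
 [ 0.426 -0.905  0.001]
 [-0.    -0.001 -1.   ]]
[311.78936106 207.92002532] [359.08631152 233.94111509]
```

>>> carry_out([
  [[0,0,0,0,0,0.8],[0,0,0,0,0,0.8],[0,0,0,0,0,0.8],[0,0,0,0,0,0.8],[0,0,0,0,0,0.8],[0,0,0,0,0,0.85],[0,0,0,0,0,0]],
], hand=-1, force=30)

```text
clock: 0.68
position: [0.2661, -0.5653, 0.2309]
ee_rot: [0.999, -0.036, -0.0, -0.0]
ft_force: [0.6, 0.6, -0.8]
grip_width: 1.0
grasp_force: 0.0
```

>>> carry_out([
  [[0.1,-0.3,0,0,0,0],[0.2,-0.5,0,0,0,0],[0.26,-0.6,0,0,0,0],[0.26,-0.6,0,0,0,0],[0.26,-0.6,0,0,0,0],[0.26,-0.6,0,0,0,0],[0.26,-0.6,0,0,0,0],[0.26,-0.6,0,0,0,0],[0.26,-0.6,0,0,0,0],[0.26,-0.6,0,0,0,0],[0.26,-0.6,0,0,0,0],[0.26,-0.6,0,0,0,0],[0.26,-0.6,0,0,0,0],[0.26,-0.6,0,0,0,0],[0.26,-0.6,0,0,0,0],[0.26,-0.6,0,0,0,0],[0.26,-0.6,0,0,0,0],[0.26,-0.6,0,0,0,0],[0.26,-0.6,0,0,0,0],[0.2,-0.4,0,0,0,0]],
])

```text
clock: 2.35
position: [0.4939, -0.1205, 0.2314]
ee_rot: [1.0, -0.031, 0.0, -0.0]
ft_force: [0.8, 0.6, -0.5]
grip_width: 1.006
grasp_force: 0.0
```

>>> carry_out([
  [[0.2,-0.4,0,0,0,0],[0.1,-0.1,0,0,0,0],[0,0,0,0,0,0],[0,0,0,0,0,0]],
])

```text
clock: 2.68
position: [0.5063, -0.1053, 0.2311]
ee_rot: [0.999, -0.033, -0.0, 0.0]
ft_force: [-0.2, 0.7, 0.2]
grip_width: 1.001
grasp_force: 0.0
```

```bash
cat > go.py <<'E'
from h import *
import sys
# go.py x y z [yaw of tool x, deg]: remaining move in tool units
def go(X,yaw=None):
    o=get_obs();R=Ro.from_quat(o["ee_rot"]);d=R.inv().apply(np.array(X)-o["position"])/.04
    x=R.as_matrix()[:,0];y=np.degrees(np.arctan2(x[1],x[0]))
    dn=Ro.align_vectors([[0,0,-1],[np.cos(np.radians(yaw if yaw is not None else y)),np.sin(np.radians(yaw if yaw is not None else y)),0]],[[0,0,1],[1,0,0]])[0]
    print("t",round(float(o["clock"]),2),"pos",np.round(o["position"],4),"yaw",round(y,2),"units",d.round(2),"turn",np.degrees((R.inv()*dn).as_rotvec()).round(2)/6,"grip",np.round([o["grip_width"],o["grasp_force"]],3),"F",np.round(o["ft_force"],1))
if __name__=="__main__":
    v=list(map(float,sys.argv[1:]));go(v[:3],*v[3:])
E
python3 go.py .508 -.101 .041 -3.9; python3 - <<'E'
from h import *
p=camera_params("wrist");w=camera("wrist");cv2.imwrite("pics/w0.png",w[:,:,::-1])
print(np.round(-np.array(p["R"]).T@p["t"],3),proj("wrist",[.512,-.048,.03],p),proj("wrist",[.508,-.101,.11],p),proj("wrist",[.5075,-.1025,.004],p))
print("cord tip z0/z.1",ray("scene",(118,388),0),ray("scene",(118,388),.1),"post",ray("scene",(315,190),0),"yellow",ray("scene",(392,188),0))
E
```

```text
t 2.68 pos [ 0.5063 -0.1053  0.2311] yaw -3.83 units [ 0.04 -0.11  4.75] turn [0.005      0.005      0.01166667] grip [1.001 0.   ] F [-0.2  0.7  0.2]
[ 0.577 -0.11   0.374] [258.07828489 214.16890621] [312.41327739 235.9328095 ] [315.45076365 209.93907358]
cord tip z0/z.1 [0.67377545 0.03410003 0.        ] [0.61843231 0.05685467 0.1       ] post [ 5.86574882e-01 -4.78473399e-01  1.11022302e-16] yellow [ 0.4474405  -0.55079032  0.        ]
```

View pics/w0.png

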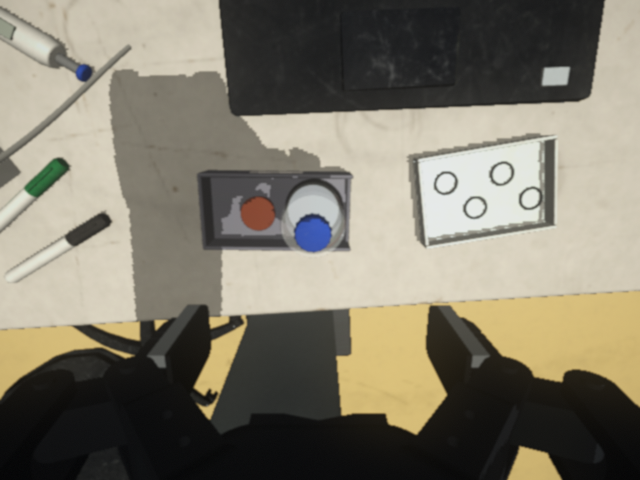

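The wrist picture shows the stopper at (257,213) and the blue cap at (313,234). Both fall within 2 px of where my estimates project, so I'm going down on the bottle.

>>> carry_out([
  [[0.04,-0.11,0.2,0,0,0],[0,0,0.4,0,0,0],[0,0,0.4,0,0,0],[0,0,0.4,0,0,0],[0,0,0.4,0,0,0],[0,0,0.4,0,0,0],[0,0,0.4,0,0,0],[0,0,0.4,0,0,0],[0,0,0.4,0,0,0],[0,0,0.4,0,0,0],[0,0,0.3,0,0,0],[0,0,0.3,0,0,0],[0,0,0.2,0,0,0],[0,0,0.13,0,0,0],[0,0,0,0,0,0],[0,0,0,0,0,0]],
])

```text
clock: 4.07
position: [0.5089, -0.1006, 0.0423]
ee_rot: [0.999, -0.034, 0.0, 0.0]
ft_force: [-0.5, -0.2, 0.5]
grip_width: 0.996
grasp_force: 0.0
```

```bash
python3 go.py .508 -.101 .041 -3.9
```

```text
t 4.07 pos [ 0.5089 -0.1006  0.0423] yaw -3.9 units [-0.02  0.01  0.03] turn [ 0.         -0.00333333 -0.        ] grip [0.996 0.   ] F [-0.5 -0.2  0.5]
```

>>> carry_out([
  [[0,0,0,0,0,0],[0,0,0,0,0,0],[0,0,0,0,0,0],[0,0,0,0,0,0],[0,0,0,0,0,0],[0,0,0,0,0,0],[0,0,0,0,0,0],[0,0,0,0,0,0],[0,0,0,0,0,0],[0,0,0,0,0,0]],
], hand=1, force=30)

```text
clock: 4.9
position: [0.5092, -0.1006, 0.0429]
ee_rot: [0.999, -0.034, 0.001, 0.0]
ft_force: [-1.5, -0.5, 5.3]
grip_width: 0.638
grasp_force: 31.4
```

>>> carry_out([
  [[0,0,-0.05,0,0,0],[0,0,-0.1,0,0,0],[0,0,-0.15,0,0,0],[0,0,-0.2,0,0,0],[0,0,0,0,0,0],[0,0,0,0,0,0]],
])

```text
clock: 5.4
position: [0.5092, -0.1007, 0.0628]
ee_rot: [0.999, -0.034, 0.001, 0.0]
ft_force: [0.3, 0.5, -2.1]
grip_width: 0.635
grasp_force: 32.0
```

>>> carry_out([
  [[0,0,-0.3,0,0,0],[0,0,-0.4,0,0,0],[0,0,-0.4,0,0,0],[0,0.1,-0.3,0,0,0],[0,0.3,-0.1,0,0,0],[-0.05,0.5,0,0,0,0],[-0.05,0.5,0,0,0,0],[-0.05,0.5,0,0,0,0],[-0.05,0.5,0,0,0,0],[-0.05,0.5,0,0,0,0],[-0.05,0.5,0,0,0,0],[-0.05,0.5,0,0,0,0],[-0.05,0.5,0,0,0,0],[-0.05,0.5,0,0,0,0],[-0.05,0.5,0,0,0,0],[-0.05,0.5,0,0,0,0],[-0.05,0.5,0,0,0,0],[-0.05,0.5,0,0,0,0],[-0.05,0.4,0,0,0,0],[0,0.3,0,0,0,0]],
])

```text
clock: 7.07
position: [0.4589, -0.4041, 0.1224]
ee_rot: [0.999, -0.035, -0.0, 0.0]
ft_force: [-0.3, -0.5, -2.4]
grip_width: 0.633
grasp_force: 32.3
```

>>> carry_out([
  [[0,0.2,0,0,0,0],[0,0,0,0,0,0],[0,0,0,0,0,0]],
])

```text
clock: 7.32
position: [0.4598, -0.4094, 0.1221]
ee_rot: [0.999, -0.034, 0.0, -0.0]
ft_force: [0.8, 0.2, -0.7]
grip_width: 0.632
grasp_force: 32.3
```

```bash
python3 go.py .46 -.41 .040 -3.9
```

```text
t 7.32 pos [ 0.4598 -0.4094  0.1221] yaw -3.89 units [0.01 0.02 2.05] turn [-0.005      -0.          0.00166667] grip [ 0.632 32.296] F [ 0.8  0.2 -0.7]
```

>>> carry_out([
  [[0,0,0.2,0,0,0],[0,0,0.3,0,0,0],[0,0,0.3,0,0,0],[0,0,0.3,0,0,0],[0,0,0.3,0,0,0],[0,0,0.2,0,0,0],[0,0,0.15,0,0,0],[0,0,0.1,0,0,0],[0,0,0.1,0,0,0],[0,0,0.05,0,0,0],[0,0,0.04,0,0,0],[0,0,0,0,0,0],[0,0,0,0,0,0]],
])

```text
clock: 8.4
position: [0.4597, -0.4101, 0.0408]
ee_rot: [0.999, -0.034, 0.0, 0.0]
ft_force: [1.2, -0.1, -1.4]
grip_width: 0.637
grasp_force: 32.3
```

```bash
python3 go.py .46 -.41 .039 -3.9;  python3 - <<'E'
from h import *
a=camera("scene");cv2.imwrite("pics/scene1.png",a[:,:,::-1]);s=camera("side")
cv2.imwrite("pics/s1.png",cv2.resize(s[120:320,200:460],None,fx=3,fy=3)[:,:,::-1])
E
```

```text
t 8.4 pos [ 0.4597 -0.4101  0.0408] yaw -3.9 units [ 0.01 -0.    0.05] turn [ 0.00333333 -0.005      -0.        ] grip [ 0.637 32.292] F [ 1.2 -0.1 -1.4]
```

View pics/s1.png

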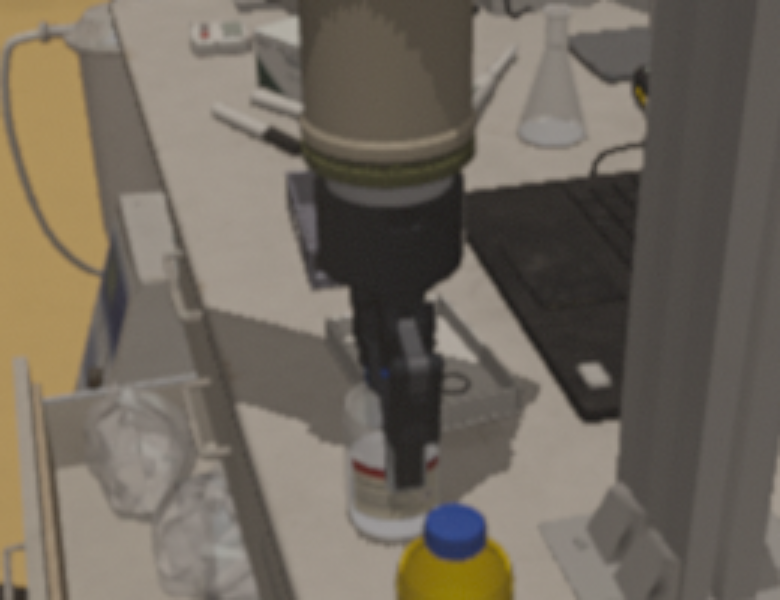

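The side crop shows the bottle upright in the fingers, with its foot near (395,535) at worktop height. The tray hasn't moved. I'll touch down and release.

>>> carry_out([
  [[0,0,0.03,0,0,0],[0,0,0.02,0,0,0],[0,0,0,0,0,0],[0,0,0,0,0,0]],
])

```text
clock: 8.83
position: [0.4598, -0.4101, 0.0391]
ee_rot: [0.999, -0.034, 0.0, 0.0]
ft_force: [-1.6, 1.4, 4.7]
grip_width: 0.637
grasp_force: 32.8
```

>>> carry_out([
  [[0,0,0,0,0,0],[0,0,0,0,0,0],[0,0,0,0,0,0],[0,0,0,0,0,0],[0,0,0,0,0,0],[0,0,0,0,0,0],[0,0,0,0,0,0],[0,0,0,0,0,0]],
], hand=-1)

```text
clock: 9.5
position: [0.4596, -0.4099, 0.0385]
ee_rot: [0.999, -0.034, 0.0, 0.0]
ft_force: [0.2, -0.1, -0.7]
grip_width: 1.0
grasp_force: 0.0
```

>>> carry_out([
  [[0,0,-0.1,0,0,0],[0,0,-0.3,0,0,0],[0,0,-0.4,0,0,0],[0,0,-0.5,0,0,0],[0,0,-0.5,0,0,0],[0,0,-0.5,0,0,0],[0,0,-0.5,0,0,0],[0,0,-0.5,0,0,0],[0,-0.3,0,0,0,0],[0,-0.5,0,0,0,0],[0,-0.6,0,0,0,0],[0.1,-0.6,0,0,0,0],[0.1,-0.6,0,0,0,0],[0.1,-0.6,0,0,0,0],[0.1,-0.6,0,0,0,0],[0.1,-0.6,0,0,0,0],[0.1,-0.6,0,0,0,0],[0.1,-0.6,0,0,0,0],[0,-0.5,0,0,0,0],[0,-0.3,0,0,0,0]],
])

```text
clock: 11.17
position: [0.5053, -0.1535, 0.1712]
ee_rot: [0.999, -0.033, 0.0, -0.0]
ft_force: [-0.4, -0.4, -1.0]
grip_width: 1.002
grasp_force: 0.0
```

```bash
python3 go.py .512 -.048 .0 -3.9;  python3 - <<'E'
from h import *
p=camera_params("wrist");w=camera("wrist");cv2.imwrite("pics/w1.png",w[:,:,::-1])
st=blobs(w,(0,100,60),(14,255,255),(100,100,600,330))
print(st[:2],[ray("wrist",s[1],.028,p).round(4) for s in st[:2]])
a=camera("scene");s=camera("side");cv2.imwrite("pics/scene2.png",a[:,:,::-1])
st=blobs(a,(0,100,60),(14,255,255),(180,300,300,430));cap=blobs(a,(105,120,60),(125,255,255),(300,150,380,260));cb=blobs(s,(105,120,60),(125,255,255),(300,200,345,290))
print(st[:1],ray("scene",st[0][1],.026),cap,cb)
if cap:print(ray("scene",cap[0][1],.1))
if cb:print(ray("side",cb[0][1],.1))
E
```

```text
t 11.17 pos [ 0.5053 -0.1535  0.1712] yaw -3.73 units [-0.01 -2.64  4.28] turn [-0.00166667 -0.00666667  0.02833333] grip [1.002 0.   ] F [-0.4 -0.4 -1. ]
[(1244, [185.4, 230.2], [166, 211, 40, 39])] [array([ 0.5128, -0.0466,  0.028 ])]
[(359, [233.3, 378.1], [223, 368, 22, 22])] [ 0.51242092 -0.04783511  0.026     ] [(185, [362.9, 197.5], [355, 191, 16, 14])] [(152, [330.2, 244.5], [323, 239, 16, 13])]
[ 0.45831744 -0.41057974  0.1       ]
[ 0.46049087 -0.41159875  0.1       ]
```

View pics/w1.png

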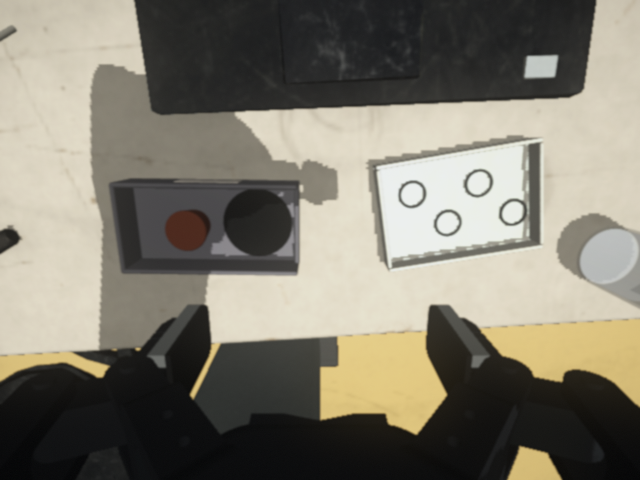

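The wrist picture shows the stopper undisturbed at (187,230), the empty pad at (258,222), and the tray in place with corners at (378,167), (541,139), (541,243) and (388,269). The bottle stands at about (0.4595, -0.411). Next I narrow the fingers so the rear one clears the back wall.

>>> carry_out([
  [[0,-0.3,0,0,0,0],[0,-0.5,0,0,0,0],[0,-0.5,0.2,0,0,0],[0,-0.5,0.3,0,0,0],[0,-0.5,0.4,0,0,0],[0,-0.25,0.4,0,0,0],[0,-0.1,0.4,0,0,0],[0,0,0.3,0,0,0],[0,0,0.2,0,0,0],[0,0,0,0,0,0],[0,0,0,0,0,0]],
], hand=-0.16)

```text
clock: 12.23
position: [0.5121, -0.0516, 0.0826]
ee_rot: [0.999, -0.035, -0.0, 0.0]
ft_force: [0.0, 0.6, 0.5]
grip_width: 0.582
grasp_force: 0.0
```

```bash
python3 go.py .5126 -.0475 .006 -3.9;  python3 - <<'E'
from h import *
p=camera_params("wrist");w=camera("wrist");cv2.imwrite("pics/w2.png",w[:,:,::-1])
st=blobs(w,(0,100,60),(14,255,255),(0,50,600,330))
print(st[:2],[ray("wrist",s[1],.028,p).round(4) for s in st[:2]])
h=cv2.imread("pics/w1.png");m=cv2.inRange(h[180:265,215:297],(0,0,0),(45,45,45));n,l,s,c=cv2.connectedComponentsWithStats(m);i=1+s[1:,4].argmax();print("pad px",c[i]+[215,180],s[i])
E
```

```text
t 12.23 pos [ 0.5121 -0.0516  0.0826] yaw -3.99 units [ 0.01 -0.1   1.91] turn [ 0.00166667  0.00333333 -0.015     ] grip [0.582 0.   ] F [0.  0.6 0.5]
[(2456, [310.8, 267.3], [283, 240, 56, 56])] [array([ 0.5128, -0.0472,  0.028 ])]
pad px [254.77429668 220.3705243 ] [   9   10   64   65 3128]
```

>>> carry_out([
  [[0.02,-0.1,0.1,0,0,0],[0,0,0.2,0,0,0],[0,0,0.2,0,0,0],[0,0,0.2,0,0,0],[0,0,0.2,0,0,0],[0,0,0.2,0,0,0],[0,0,0.2,0,0,0],[0,0,0.2,0,0,0],[0,0,0.2,0,0,0],[0,0,0.1,0,0,0],[0,0,0.1,0,0,0],[0,0,0,0,0,0],[0,0,0,0,0,0]],
])

```text
clock: 13.37
position: [0.5133, -0.0467, 0.0065]
ee_rot: [0.999, -0.034, 0.0, 0.0]
ft_force: [0.8, 0.5, 0.1]
grip_width: 0.582
grasp_force: 0.0
```

>>> carry_out([
  [[0,0,0,0,0,0],[0,0,0,0,0,0],[0,0,0,0,0,0],[0,0,0,0,0,0],[0,0,0,0,0,0],[0,0,0,0,0,0],[0,0,0,0,0,0],[0,0,0,0,0,0]],
], hand=1, force=25)

```text
clock: 14.03
position: [0.5136, -0.0468, 0.0071]
ee_rot: [0.999, -0.034, 0.0, 0.0]
ft_force: [-0.5, 0.3, 5.9]
grip_width: 0.384
grasp_force: 25.0
```

```bash
python3 go.py .5126 -.0475 .006 -3.9;  python3 - <<'E'
import numpy as np,cv2
from h import *
# tray corners from w1 (wrist camera pose rebuilt from the TCP pose then: hand-eye is rigid)
o=get_obs();p=camera_params("wrist")
R0=Ro.from_quat(o["ee_rot"]).as_matrix();t0=o["position"]
R1=Ro.from_euler("z",.17,degrees=True).as_matrix();t1=np.array([.5053,-.1535,.1712])
Rc=np.array(p["R"]);c=-Rc.T@np.array(p["t"])
c1=t1+R1@(c-t0);Rn=Rc@R1.T;q=dict(mtx=p["mtx"],R=Rn,t=-Rn@c1)
T=np.array([ray("w",u,.022,q) for u in[(378,167),(541,139),(541,243),(388,269)]]);print(T.round(4),T.mean(0).round(4))
e=T[1]-T[0];print("long side deg",np.degrees(np.arctan2(e[1],e[0])))
print("pad",ray("w",(256,221),.004,q),"stopper",ray("w",(185.4,230.2),.028,q))
E
```

```text
t 14.03 pos [ 0.5136 -0.0468  0.0071] yaw -3.9 units [-0.02  0.02  0.03] turn [ 0.00166667 -0.00833333 -0.        ] grip [ 0.384 25.009] F [-0.5  0.3  5.9]
[[ 0.5521 -0.2033  0.022 ]
 [ 0.565  -0.3285  0.022 ]
 [ 0.4813 -0.3371  0.022 ]
 [ 0.4667 -0.2101  0.022 ]] [ 0.5163 -0.2697  0.022 ]
long side deg -84.1275946470427
pad [ 0.51163859 -0.09974548  0.004     ] stopper [ 0.51281088 -0.04669229  0.028     ]
```

>>> carry_out([
  [[0,0,-0.1,0,0,0],[0,0,-0.3,0,0,0],[0,0,-0.4,0,0,0],[0,0,-0.4,0,0,0],[0,0,-0.4,0,0,0],[0,0.1,-0.2,0,0,0],[0,0.3,-0.1,0,0,0],[0.04,0.5,0,0,0,0],[0.04,0.5,0,0,0,0],[0.04,0.5,0,0,0,0],[0.04,0.5,0,0,0,0],[0.04,0.5,0,0,0,0],[0.04,0.5,0,0,0,0],[0.04,0.5,0,0,0,0],[0.04,0.5,0,0,0,0],[0.04,0.5,0,0,0,0],[0.04,0.4,0,0,0,0],[0,0.2,0,0,0,0],[0,0,0,0,0,0],[0,0,0,0,0,0]],
])

```text
clock: 15.7
position: [0.514, -0.2668, 0.0825]
ee_rot: [0.999, -0.034, -0.0, -0.0]
ft_force: [0.3, 1.5, -0.8]
grip_width: 0.383
grasp_force: 24.9
```

```bash
python3 go.py .513 -.268 .0065 -3.9;  python3 - <<'E'
from h import *
s=camera("side");cv2.imwrite("pics/s3.png",cv2.resize(s[140:300,270:430],None,fx=3,fy=3)[:,:,::-1])
E
```

```text
t 15.7 pos [ 0.514  -0.2668  0.0825] yaw -3.91 units [-0.02  0.03  1.9 ] turn [-0.005       0.00166667 -0.00166667] grip [ 0.383 24.931] F [ 0.3  1.5 -0.8]
```

View pics/s3.png

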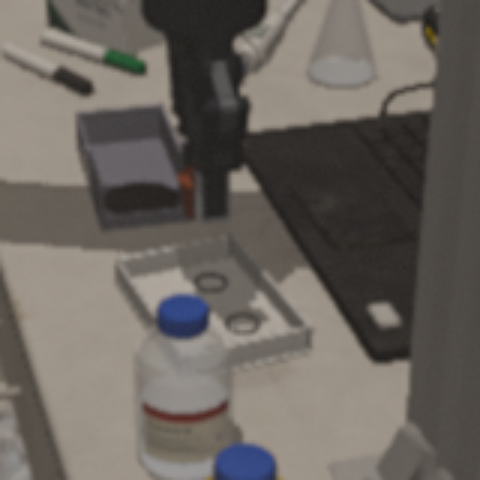

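The side crop shows the stopper held at (187,195) above the tray, and the bottle upright to the front. I'm lowering it into the tray.

>>> carry_out([
  [[0,0,0.1,0,0,0],[0,0,0.2,0,0,0],[0,0,0.3,0,0,0],[0,0,0.3,0,0,0],[0,0,0.3,0,0,0],[0,0,0.2,0,0,0],[0,0,0.2,0,0,0],[0,0,0.1,0,0,0],[0,0,0.1,0,0,0],[0,0,0.05,0,0,0],[0,0,0.03,0,0,0],[0,0,0,0,0,0],[0,0,0,0,0,0]],
])

```text
clock: 16.83
position: [0.5144, -0.2674, 0.0077]
ee_rot: [0.999, -0.034, 0.0, 0.0]
ft_force: [0.1, -0.5, -0.8]
grip_width: 0.382
grasp_force: 24.9
```

>>> carry_out([
  [[0,0,0.02,0,0,0],[0,0,0.02,0,0,0],[0,0,0,0,0,0],[0,0,0,0,0,0]],
])

```text
clock: 17.17
position: [0.5144, -0.2675, 0.0061]
ee_rot: [0.999, -0.034, 0.0, 0.0]
ft_force: [-0.5, -0.5, 2.8]
grip_width: 0.381
grasp_force: 25.2
```

>>> carry_out([
  [[0,0,0,0,0,0],[0,0,0,0,0,0],[0,0,0,0,0,0],[0,0,0,0,0,0],[0,0,0,0,0,0],[0,0,0,0,0,0],[0,0,0,0,0,0]],
], hand=-0.16)

```text
clock: 17.75
position: [0.5142, -0.2673, 0.0057]
ee_rot: [0.999, -0.034, 0.0, 0.0]
ft_force: [0.1, 0.3, -0.3]
grip_width: 0.582
grasp_force: 0.0
```

>>> carry_out([
  [[0,0,-0.1,0,0,0],[0,0,-0.3,0,0,0],[0,0,-0.4,0,0,0],[0,0,-0.5,0,0,0],[0,0,-0.5,0,0,0],[0,0,-0.5,0,0,0],[0,0,-0.5,0,0,0],[0,0,-0.5,0,0,0],[0,0,-0.4,0,0,0],[0,0,-0.2,0,0,0],[0,0,0,0,0,0],[0,0,0,0,0,0]],
])

```text
clock: 18.75
position: [0.5142, -0.2673, 0.1619]
ee_rot: [0.999, -0.034, 0.0, 0.0]
ft_force: [0.0, 0.2, -0.3]
grip_width: 0.583
grasp_force: 0.0
```

```bash
python3 go.py .4595 -.411 .180 -3.9;  python3 - <<'E'
from h import *
p=camera_params("wrist");w=camera("wrist");a=camera("scene");s=camera("side")
cv2.imwrite("pics/w3.png",w[:,:,::-1]);cv2.imwrite("pics/s4.png",s[:,:,::-1])
st=blobs(w,(0,100,60),(14,255,255),(100,50,600,330));print(st[:2],[ray("wrist",q[1],.028,p).round(4) for q in st[:2]])
for n,i,r in(("scene",a,(300,150,380,260)),("side",s,(300,200,345,290))):
  c=blobs(i,(105,120,60),(125,255,255),r);print(n,c[:1],ray(n,c[0][1],.1).round(4))
E
```

```text
t 18.75 pos [ 0.5142 -0.2673  0.1619] yaw -3.9 units [-1.12  3.68 -0.45] turn [ 0.00333333 -0.005      -0.        ] grip [0.583 0.   ] F [ 0.   0.2 -0.3]
[(1251, [318.0, 234.3], [298, 215, 41, 40])] [array([ 0.5136, -0.267 ,  0.028 ])]
scene [(188, [362.8, 197.6], [355, 191, 16, 15])] [ 0.4584 -0.4103  0.1   ]
side [(172, [330.6, 244.5], [323, 238, 16, 14])] [ 0.4611 -0.4118  0.1   ]
```

View pics/w3.png

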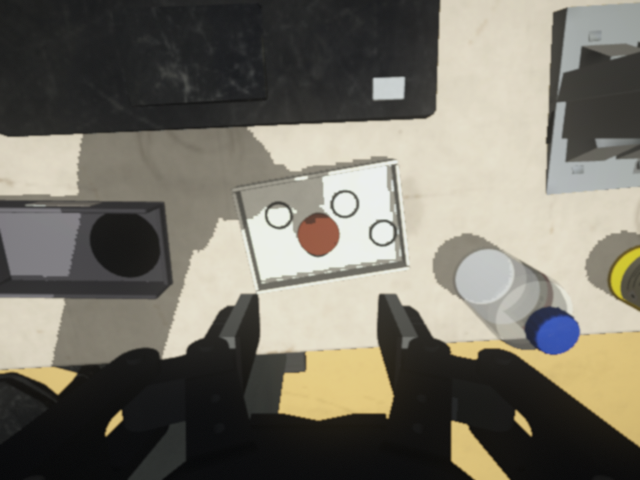

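The wrist picture shows the stopper standing upright in the tray at (318,234), with the tray still in place. The bottle is upright at (485,275) and the pad is empty at (125,243). Next I regrasp the bottle.

>>> carry_out([
  [[0,0,-0.2,0,0,0],[-0.1,0.3,-0.2,0,0,0],[-0.15,0.5,0,0,0,0],[-0.15,0.5,0,0,0,0],[-0.15,0.5,0,0,0,0],[-0.15,0.5,0,0,0,0],[-0.15,0.5,0,0,0,0],[-0.15,0.5,0,0,0,0],[-0.11,0.36,0,0,0,0],[0,0,0,0,0,0],[0,0,0,0,0,0],[0,0,0,0,0,0]],
], hand=-1)

```text
clock: 19.9
position: [0.4604, -0.4097, 0.1779]
ee_rot: [0.999, -0.034, 0.0, -0.0]
ft_force: [0.7, -0.1, 0.1]
grip_width: 1.0
grasp_force: 0.0
```

```bash
python3 go.py .4598 -.4105 .0391 -3.9
```

```text
t 19.9 pos [ 0.4604 -0.4097  0.1779] yaw -3.85 units [-0.01  0.02  3.47] turn [-0.005      -0.00333333  0.00833333] grip [1. 0.] F [ 0.7 -0.1  0.1]
```

>>> carry_out([
  [[0,0.02,0.2,0,0,0],[0,0,0.3,0,0,0],[0,0,0.4,0,0,0],[0,0,0.4,0,0,0],[0,0,0.4,0,0,0],[0,0,0.4,0,0,0],[0,0,0.4,0,0,0],[0,0,0.3,0,0,0],[0,0,0.3,0,0,0],[0,0,0.2,0,0,0],[0,0,0.15,0,0,0],[0,0,0,0,0,0],[0,0,0,0,0,0]],
])

```text
clock: 20.98
position: [0.46, -0.4112, 0.0399]
ee_rot: [0.999, -0.034, 0.0, 0.0]
ft_force: [0.3, -0.1, 0.2]
grip_width: 1.002
grasp_force: 0.0
```

>>> carry_out([
  [[0,0,0,0,0,0],[0,0,0,0,0,0],[0,0,0,0,0,0],[0,0,0,0,0,0],[0,0,0,0,0,0],[0,0,0,0,0,0],[0,0,0,0,0,0],[0,0,0,0,0,0],[0,0,0,0,0,0],[0,0,0,0,0,0]],
], hand=1, force=30)

```text
clock: 21.82
position: [0.4603, -0.4114, 0.0407]
ee_rot: [0.999, -0.034, 0.0, 0.0]
ft_force: [-1.6, 1.4, 6.6]
grip_width: 0.637
grasp_force: 31.6
```

>>> carry_out([
  [[0,0,-0.1,0,0,0],[0,0,-0.2,0,0,0],[0,0,-0.4,0,0,0],[0,0,-0.5,0,0,0],[0,0,-0.5,0,0,0],[0,0,-0.4,0,0,0],[0,0,-0.2,0,0,0],[0,0,0,0,0,0],[0,0,0,0,0,0]],
])

```text
clock: 22.57
position: [0.4598, -0.4111, 0.1315]
ee_rot: [0.999, -0.034, 0.0, 0.0]
ft_force: [0.4, -0.1, -2.4]
grip_width: 0.638
grasp_force: 32.1
```

```bash
python3 go.py .509 -.1006 .0429 -3.9
```

```text
t 22.57 pos [ 0.4598 -0.4111  0.1315] yaw -3.9 units [ 0.7  -7.83  2.21] turn [ 0.00166667 -0.         -0.        ] grip [ 0.638 32.082] F [ 0.4 -0.1 -2.4]
```

>>> carry_out([
  [[0,-0.2,0,0,0,0],[0,-0.4,0,0,0,0],[0.05,-0.5,0,0,0,0],[0.05,-0.5,0,0,0,0],[0.05,-0.5,0,0,0,0],[0.05,-0.5,0,0,0,0],[0.05,-0.5,0,0,0,0],[0.05,-0.5,0,0,0,0],[0.05,-0.5,0,0,0,0],[0.05,-0.5,0,0,0,0],[0.05,-0.5,0,0,0,0],[0.05,-0.5,0,0,0,0],[0.05,-0.5,0,0,0,0],[0.05,-0.5,0,0,0,0],[0.05,-0.5,0,0,0,0],[0.05,-0.4,0,0,0,0],[0,-0.23,0,0,0,0],[0,-0.1,0,0,0,0],[0,0,0,0,0,0],[0,0,0,0,0,0]],
])

```text
clock: 24.23
position: [0.5087, -0.1014, 0.1313]
ee_rot: [0.999, -0.034, -0.0, 0.0]
ft_force: [-0.2, -0.9, -2.4]
grip_width: 0.635
grasp_force: 32.1
```

```bash
python3 go.py .509 -.1006 .0447 -3.9
```

```text
t 24.23 pos [ 0.5087 -0.1014  0.1313] yaw -3.94 units [ 0.01 -0.02  2.17] turn [ 0.00333333  0.00666667 -0.00666667] grip [ 0.635 32.087] F [-0.2 -0.9 -2.4]
```

>>> carry_out([
  [[0.01,-0.02,0.2,0,0,0],[0,0,0.3,0,0,0],[0,0,0.3,0,0,0],[0,0,0.3,0,0,0],[0,0,0.2,0,0,0],[0,0,0.2,0,0,0],[0,0,0.2,0,0,0],[0,0,0.15,0,0,0],[0,0,0.15,0,0,0],[0,0,0.1,0,0,0],[0,0,0.05,0,0,0],[0,0,0,0,0,0],[0,0,0,0,0,0]],
])

```text
clock: 25.32
position: [0.5098, -0.0998, 0.0459]
ee_rot: [0.999, -0.034, 0.0, 0.0]
ft_force: [0.1, 0.2, -1.9]
grip_width: 0.639
grasp_force: 32.1
```

>>> carry_out([
  [[0,0,0.03,0,0,0],[0,0,0.02,0,0,0],[0,0,0,0,0,0],[0,0,0,0,0,0]],
])

```text
clock: 25.65
position: [0.5101, -0.0999, 0.0447]
ee_rot: [0.999, -0.034, 0.001, 0.0]
ft_force: [-2.2, 0.4, 5.9]
grip_width: 0.636
grasp_force: 32.7
```

On the floor at the expected height, so I release and back off.

>>> carry_out([
  [[0,0,0,0,0,0],[0,0,0,0,0,0],[0,0,0,0,0,0],[0,0,0,0,0,0],[0,0,0,0,0,0],[0,0,0,0,0,0],[0,0,0,0,0,0],[0,0,0,0,0,0]],
], hand=-1)

```text
clock: 26.32
position: [0.5096, -0.0998, 0.0437]
ee_rot: [0.999, -0.034, 0.0, 0.0]
ft_force: [-0.0, 0.1, -0.5]
grip_width: 1.003
grasp_force: 0.0
```

>>> carry_out([
  [[0,0,-0.1,0,0,0],[0,0,-0.3,0,0,0],[0,0,-0.4,0,0,0],[0,0,-0.5,0,0,0],[0,0,-0.5,0,0,0],[0,0,-0.5,0,0,0],[0,0,-0.5,0,0,0],[0,0,-0.5,0,0,0],[0,0,-0.5,0,0,0],[0,0,-0.5,0,0,0],[0,0,-0.3,0,0,0],[-0.3,0,0,0,0,0],[-0.5,0,0,0,0,0],[-0.5,0,0,0,0,0],[-0.3,0,0,0,0,0],[0,0,0,0,0,0],[0,0,0,0,0,0],[0,0,0,0,0,0]],
])

```text
clock: 27.82
position: [0.4463, -0.0954, 0.2281]
ee_rot: [0.999, -0.034, 0.0, 0.0]
ft_force: [-0.0, -0.1, 0.3]
grip_width: 1.001
grasp_force: 0.0
```

```bash
python3 go.py .509 -.1006 .2 -3.9; python3 - <<'E'
from h import *
p=camera_params("wrist");w=camera("wrist");a=camera("scene");s=camera("side")
cv2.imwrite("pics/end.png",np.hstack([cv2.resize(w,(400,300)),cv2.resize(s[140:300,270:430],(300,300))])[:,:,::-1])
print(blobs(a,(105,120,60),(125,255,255),(180,300,300,430)),blobs(s,(105,120,60),(125,255,255),(290,150,340,220)))
E
```

```text
t 27.82 pos [ 0.4463 -0.0954  0.2281] yaw -3.89 units [1.57 0.02 0.7 ] turn [ 0.00166667 -0.00833333  0.00166667] grip [1.001 0.   ] F [-0.  -0.1  0.3]
[(264, [246.9, 326.5], [238, 317, 19, 19])] [(73, [314.8, 165.6], [310, 162, 11, 9])]
```

View pics/end.png

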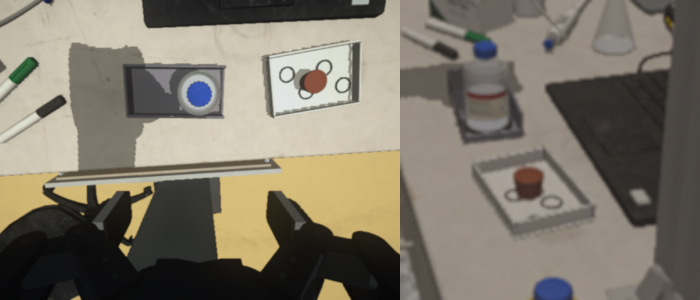

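The final picture shows the bottle upright on its pad, with the cap at (246.9,326.5) in the scene view against (248.1,325.3) at the start. The stopper stands in the tray and the arm is clear of everything.

```bash
python3 -c "
from workcell import *
print(hand_in())"
```

```text
the job is handed in; nothing more can be done
None
```

The job is handed in (no verdict came back): the stopper stands released in the tray, the bottle is back upright on its pad about 2 mm from its start by the cameras, and the tray looks unmoved, all in about 28 s of the 72 s allowed.

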